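# Load tabbed blocks into the kitting tray

### The arm

A 7-joint arm with a two-finger parallel gripper is mounted at the origin on a cart in front of the work surface, level with it; the furniture and walls round the work are solid. World frame = base frame: x ahead of the robot, y to its left, z up, the work surface at z = 0. Lengths are in m, angles in rad, forces in N, time in s.
With the tool pointing down it reaches from about 0.425 to 0.925 m from the base axis. Payload 6.8 kg.
Tool frame: the origin (TCP) lies between the finger pads; the fingertips stand 22 mm ahead of it and the grasp point (between the pads) lies 3 mm ahead of it; z points along the fingers, y is the line along which they close (so a half turn about z gives the same grasp; the last joint's range is limited). The gripper opens to 85 mm and grips with 20 to 120 N. Pads are 22 mm wide; open, the fingers measure 114 mm over their backs; the gripper's body (76 mm by 85 mm) begins 54 mm behind the grasp point. The pads swing forward as they close: fully open they stand 13 mm farther back than shut.
Start: joints at [-1.231, 0.477, 0.022, 1.555, -0.011, 1.109, -0.083], TCP at [0.292, 0.608, 0.226] pointing down, gripper open.
Joint ranges: [-2.96, 2.96], [-0.34, 2.1], [-1.41, 1.46], [0.24, 2.44], [-1.37, 4.51], [0.17, 1.92], [-2.96, 2.96]. Speed limits (rad/s): [2.39, 2.39, 3.14, 3.14, 3.14, 3.14, 3.14].

### API

Orientations are given as [roll, pitch, yaw] about the fixed x, y, z axes, in that order (R = Rz(yaw) Ry(pitch) Rx(roll)).
In Python, from plant import robot gives the robot as it stands.
- The arm moves only by the tool servo_tool, never from a script. Its argument "rows" is one flat list of numbers, 7 for each row, row after row: the shift along the world's x, y, z in m, then the turn, a rotation vector about the world's x, y, z in degrees, then the opening, from -1 (shut) to 1 (fully open), so that 0 is half open. In form: [tx, ty, tz, wx, wy, wz, gripper, tx, ty, tz, wx, wy, wz, gripper, ...]. A call has 1 to 20 rows; each row shifts and turns the commanded pose from where the row before left it; what a row does not reach is not made up. A row lasts 1/10 s, in which the tool goes at most 50 mm and 8.59 degrees, less where a joint would pass 70% of its speed; a pose out of reach is approached as far as the arm can. A call is refused whole if a number of a shift passes 0.05 or a number of a turn 8.59, either way. A call with a gripper value outside its range is refused whole. The fingers move at their own pace and stop on an object; "newtons" is the grip in N (left out, the last holds). Time passes only in rows, so rows that do not move let the fingers close. It gives the time, the measured TCP pose, the force, the opening and the grip force at its end, in the units of the state.
- robot.sense(): the state, without advancing time (a new reading comes with each control period).
- robot.read_camera(name): name is "scene" or "side" or "wrist"; returns a dict with "img" (480x640x3 uint8, red, green, blue), "fov_y" (degrees; the focal length in pixels is half the picture's height over the tangent of half this angle, whatever the lens; pixels are square), "cx", "cy" (the principal point, pixels), "T" (4x4, takes a point from camera to world coordinates); the wrist camera has in their place "T_tool_cam" (4x4, takes a point from camera to tool coordinates, whose origin is the TCP and whose axes are the flange's). Camera axes: x right, y down, z forward; pixel columns grow to the right and rows downward; lengths in m; the calibration is good to about 2 mm. The wrist camera is an equidistant fisheye: a pixel r from the principal point sees the ray r / f radians off the axis. A picture is of the moment at which its call begins: read the wrist's pose just before it. There is no depth.
- robot.sign_off(): hands the job in; it is judged then, once.
The state is a dict: "t": time; "joint_positions": joint angles; "joint_velocities": joint speeds; "tau": joint torques, N m; "eef_pos": TCP position; "tool_rot": TCP orientation; "wrist_force": force on the tool from outside, world axes, zero at the start; "ft_torque": the same for the moment, N m; "width": finger opening in m; "grip_force": force on a finger pad.
Only numpy, scipy, OpenCV 4.12 (cv2) and the standard library are available. Lean on these libraries where they do the work, as an engineer would, in place of code of your own. Each camera call takes 0.05 s, during which the arm holds its last target. There are 200 camera calls.

### The job

Put the two metal tabbed blocks into the two pockets of the small low wooden tray screwed to the bench, one in each, turned so that every block lies flat on its pocket floor with its tab in the notch of the tray wall. Either block may go in either pocket. Set them down rather than dropping them, and leave the other things on the bench where they are.

Things in the scene. Friction and masses are not known exactly. Their poses are not given: they have to be found in the camera images.
- block_a: bare metal block with two screws in its top, loose and upright on the bench. Body 90 (x) x 36 (y) x 40 (z) mm, sides plain; a tab 28 long, 16 wide, 12 mm thick juts from the foot of its +x end, in the middle, underside level with the body's. Origin: centre of the underside of the 90 mm body (tab not counted); x points to the tab, z up. 0.2 to 0.4 kg. This one starts on the left side of the bench.
- block_b: bare metal block with two screws in its top, loose and upright on the bench. Body 90 (x) x 36 (y) x 40 (z) mm, sides plain; a tab 28 long, 16 wide, 12 mm thick juts from the foot of its +x end, in the middle, underside level with the body's. Origin: centre of the underside of the 90 mm body (tab not counted); x points to the tab, z up. 0.2 to 0.4 kg. This one starts on the right side of the bench.
- tray: low tray of light wood with a black floor, 114 (x) x 158 (y) x 14 (z) mm, screwed to the bench, with two pockets side by side. Origin: centre of its underside, z up; x points to the wall with the two notches. Floor 4 mm thick; walls 8 mm thick, their tops 10 mm above the floor (14 above the bench). A solid rib 50 mm wide, as high as the walls, parts the pockets, whose centres lie at y = +48 and -48 mm.
- pocket_left (a point): centre of the floor of the pocket at the tray's +y, 4 mm above the bench; axes as the tray's. Pocket 98 mm long (x), 46 mm wide (y) inside, so 4 to 5 mm of play round a block; in the middle of its +x wall an open notch 26 mm wide goes down to the floor: a tab lies in it and sticks out beyond the tray
- pocket_right (a point): the same for the pocket at the tray's -y
- notch_left (a point): in the notch of the left pocket, floor height, 59 mm in the tray's +x from that pocket's centre: where the middle of the underside of a tab comes to lie
- notch_right (a point): the same for the right pocket
- block_a_tab (a point): middle of the underside of block_a's tab, 59 mm in +x from the block's origin
- block_b_tab (a point): middle of the underside of block_b's tab, 59 mm in +x from the block's origin
- black_packer: black plastic packer, 45 x 62 x 28 mm; bystander, origin at the centre of its underside
- wood_block: pine block 36 x 90 x 18 mm; bystander, origin at the centre of its underside
- chisel: wood chisel, 187 mm long along y, 26 mm high; bystander, origin under its middle
Not all that is in view belongs to the job. What is shaped like the block_a but purple is not meant. Leave any orange look-alike of the block_b alone.

How it is judged:
By the outcome, as a careful person would: the job done as asked, in the order asked, and still so for the second after the job is handed in, with the robot touching nothing.
It also fails if it takes over 58 s, if anything falls off the work surface, if the arm or the gripper's body presses on something with over 40 N, if the wrist force passes 120 N, or if a joint passes its speed limit or range.

## Working session

There is one attempt and no reset: what is moved stays moved. The work goes in short steps, Python scripts to look and compute and a tool call to move; the robot and the scene stay as the last step left them, time stands still between calls to the robot, and variables do not carry over. Pictures are saved under pics/ and viewed, at most 10 in all, crops included, and the job is handed in when it is done.

Besides the shell and the picture viewer there is one more tool, called after "Request:" as name(argument=value, ...), one argument or row to a line, values as JSON. servo_tool: Moves the arm, as the interface text tells. Its arguments: {"type":"object","properties":{"rows":{"type":"array"},"newtons":{"type":"number"}},"required":["rows"]}

```bash
mkdir -p pics; cat > h.py <<'E'
import numpy as np, cv2
from plant import robot
def ray(c,u,v):
    f=240/np.tan(np.radians(c['fov_y'])/2)
    d=c['T'][:3,:3]@np.array([(u-c['cx'])/f,(v-c['cy'])/f,1]); return c['T'][:3,3],d
def onz(c,u,v,z):
    o,d=ray(c,u,v); return o+d*(z-o[2])/d[2]
def proj(c,p):
    f=240/np.tan(np.radians(c['fov_y'])/2)
    q=np.linalg.inv(c['T'])@np.append(p,1); return c['cx']+f*q[0]/q[2],c['cy']+f*q[1]/q[2]
E
python3 - <<'E'
from h import *
import pickle
for n in('scene','side'):
    c=robot.read_camera(n); c['T']=np.array(c['T']); pickle.dump(c,open(n+'.pkl','wb'))
    cv2.imwrite(f'pics/{n}.png',c['img'][:,:,::-1]); print(n,c['fov_y'],c['cx'],c['cy'],c['T'].round(3).tolist())
print(robot.sense())
E
```

```text
scene 56.420232105489404 325.2849151240581 233.1279251410639 [[0.839, -0.387, 0.383, 0.111], [-0.544, -0.568, 0.618, -0.625], [-0.022, -0.727, -0.686, 0.793], [0.0, 0.0, 0.0, 1.0]]
side 56.419786601917664 316.9984794078269 242.41086331087 [[0.978, -0.117, 0.174, 0.328], [-0.21, -0.558, 0.803, -0.988], [0.003, -0.821, -0.57, 0.763], [0.0, 0.0, 0.0, 1.0]]
{'t': 0.1, 'joint_positions': array([-1.23111   ,  0.47773352,  0.02234506,  1.55632658, -0.01152464,
        1.10932527, -0.0831207 ]), 'joint_velocities': array([-0.00065128, -0.00275785, -0.00175869, -0.00261055,  0.00011382,
        0.00090705,  0.00027321]), 'tau': array([ 4.42803677e-03, -5.97762930e+01,  1.61379632e+00, -2.81952560e+01,
        1.28244358e-02,  5.11210659e-03,  2.87462274e-05]), 'eef_pos': array([0.29202652, 0.60796068, 0.22472319]), 'tool_rot': array([-3.13993083e+00,  1.00639405e-04,  2.69379288e+00]), 'wrist_force': array([-0.33390705,  0.67985878,  0.24348444]), 'ft_torque': array([0.05975616, 0.05625598, 0.00526539]), 'grip_force': 0.0, 'width': 0.08574413374966154}
```

View pics/scene.png

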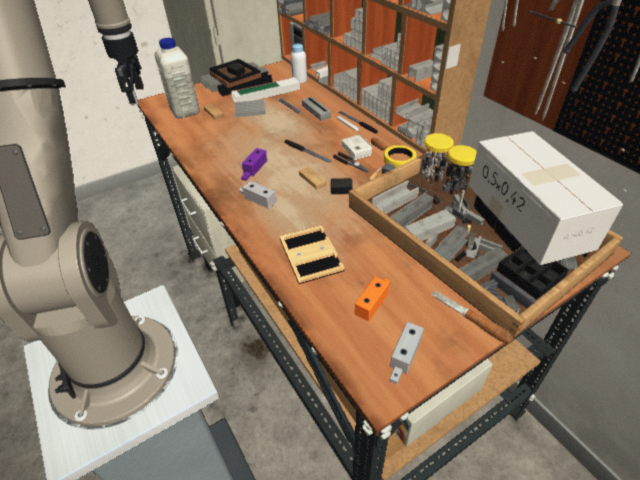

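View pics/side.png

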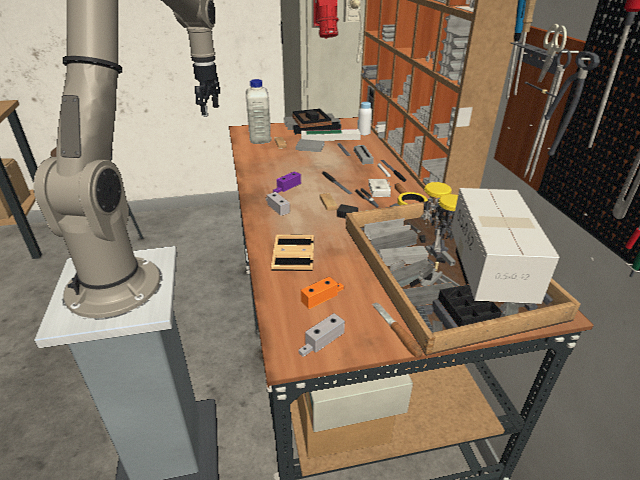

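Candidates seen in the scene view: grey tabbed block at (258,193) is block_a and grey block at (407,345) is block_b. Look-alikes are purple (254,163), orange (372,297) and a grey rail at (316,107). The tray is at (312,252). Next I check these in one close crop.

```bash
python3 - <<'E'
from h import *
import pickle
S=pickle.load(open('scene.pkl','rb'))['img'];D=pickle.load(open('side.pkl','rb'))['img']
def cr(I,u,v,w,h,k): return cv2.resize(I[v:v+h,u:u+w],None,fx=k,fy=k,interpolation=cv2.INTER_CUBIC)
top=np.hstack([cr(S,232,172,50,40,5),cr(S,380,312,50,75,5)[:200] if 0 else cr(S,380,315,55,40,5),cr(S,380,350,55,40,5)])
bot=np.hstack([cr(S,275,222,75,62,5),cr(D,260,180,50,62,5)])
W=max(top.shape[1],bot.shape[1]);p=lambda a:np.pad(a,((0,0),(0,W-a.shape[1]),(0,0)))
m=np.vstack([p(top),p(bot)]);print(m.shape);cv2.imwrite('pics/crop.png',m[:,:,::-1])
E
```

```text
(510, 800, 3)
```

View pics/crop.png

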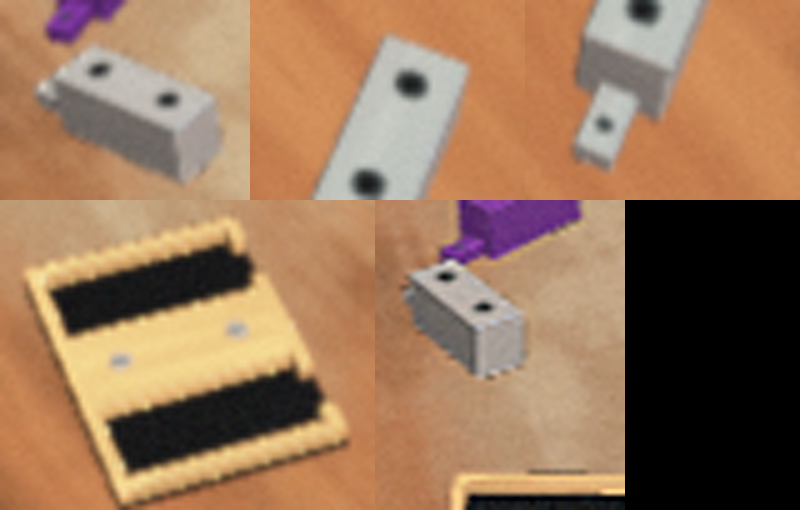

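Crops confirm: block_a is bare grey, with its tab toward image left at (240,191). block_b is bare grey, with its tab at the lower left, (400,375). The tray notches are on its image-right wall.

```bash
python3 - <<'E'
from h import *
import pickle
S=pickle.load(open('scene.pkl','rb'))
def P(x,y,ox,oy,u0,v0,z): return onz(S,u0+(x-ox+.5)/5-.5,v0+(y-oy+.5)/5-.5,z)
def show(n,p): 
    p=np.array(p); print(n,p[:,:2].round(4).tolist()); return p
A=show('a screws',[P(98,69,0,0,232,172,.04),P(168,100,0,0,232,172,.04)])
at=show('a top',[P(*q,0,0,232,172,.04) for q in((93,44),(55,80),(180,128),(217,97))])
B=show('b screws',[P(411,84,250,0,380,315,.04),P(368,184,250,0,380,315,.04)])
bt=show('b top',[P(388,36,250,0,380,315,.04),P(468,66,250,0,380,315,.04),P(675,60,525,0,380,350,.04),P(588,38,525,0,380,350,.04)])
T=show('tray',[P(*q,0,200,275,222,.014) for q in((28,272),(237,220),(348,440),(125,498))])
R=show('rib',[P(236,329,0,200,275,222,.014),P(120,361,0,200,275,222,.014)])
for n,p in(('a',at),('b',bt),('t',T)): print(n,p.mean(0)[:2],np.linalg.norm(np.roll(p,-1,0)-p,axis=1))
for n,p in(('a',A[0]-A[1]),('b',B[1]-B[0]),('rib',R[0]-R[1])): print(n,np.linalg.norm(p),np.degrees(np.arctan2(p[1],p[0])))
print(A.mean(0),B.mean(0),R.mean(0))
D=pickle.load(open('side.pkl','rb'))
a2=[onz(D,260+((x-375)+.5)/5-.5,180+(y-200+.5)/5-.5,.04) for x,y in((446,276),(485,307))]
print('side a',np.array(a2),np.mean(a2,0))
E
```

```text
a screws [[0.4657, 0.3317], [0.4851, 0.2846]]
a top [[0.4737, 0.3543], [0.4416, 0.3362], [0.4792, 0.2591], [0.5085, 0.2717]]
b screws [[0.5185, -0.2806], [0.4752, -0.3058]]
b top [[0.5259, -0.258], [0.5429, -0.2867], [0.471, -0.3292], [0.4499, -0.3039]]
tray [[0.4455, 0.1322], [0.5538, 0.1055], [0.5146, -0.0518], [0.4102, -0.0241]]
rib [[0.5106, 0.039], [0.4524, 0.0522]]
a [0.47573668 0.30535063] [0.03684235 0.08573612 0.03191666 0.08963897]
b [ 0.49740816 -0.29446379] [0.03330204 0.08346247 0.03289964 0.08881452]
t [0.48102326 0.04046322] [0.11159338 0.16215703 0.10802125 0.16025235]
a 0.0509076350237611 112.3346019359741
b 0.0501354666131523 -149.77706835418797
rib 0.05976953109354336 -12.744630887846101
[0.4754155  0.30815778 0.04      ] [ 0.49682276 -0.2932146   0.04      ] [0.48150043 0.04556077 0.014     ]
side a [[0.46637668 0.33226453 0.04      ]
 [0.48574678 0.28537063 0.04      ]] [0.47606173 0.30881758 0.04      ]
```

```bash
python3 - <<'E'
from h import *
import pickle
S=pickle.load(open('scene.pkl','rb'))
print(onz(S,168,112,0),onz(S,198,112,0),proj(S,[.292,.608,.2]))
E
```

```text
[0.4278433  0.95954893 0.        ] [0.51915263 0.89502095 0.        ] (np.float64(142.66775516266048), np.float64(110.75809302493414))
```

Request:
servo_tool(
  rows=[0.015,-0.03,0,0,0,-4,1,0.023,-0.0375,0,0,0,-5,1,0.023,-0.0375,0,0,0,-5,1,0.023,-0.0375,0,0,0,-5,1,0.023,-0.0375,0,0,0,-5,1,0.023,-0.0375,0,0,0,-5,1,0.023,-0.0375,0,0,0,-5,1,0.02,-0.03,0,0,0,-5,1,0.01,-0.015,0,0,0,-2,1,0,0,0,0,0,0,1,0,0,0,0,0,0,1],
)

```text
t: 1.2
eef_pos: [0.4745, 0.3097, 0.2254]
tool_rot: [-3.141, -0.001, 1.98]
wrist_force: [-0.4, 0.8, 0.6]
width: 0.0855
grip_force: 0.0
```

```bash
cat >> h.py <<'E'
from scipy.spatial.transform import Rotation as Ro
def wrist(tag):
    s=robot.sense(); c=robot.read_camera('wrist')
    T=np.eye(4);T[:3,:3]=Ro.from_euler('xyz',s['tool_rot']).as_matrix();T[:3,3]=s['eef_pos']
    c['Tw']=T@np.array(c['T_tool_cam']); c['s']=s
    import pickle;pickle.dump(c,open(tag+'.pkl','wb')); cv2.imwrite(f'pics/{tag}.png',c['img'][:,:,::-1])
    print(s['t'],s['eef_pos'],np.degrees(s['tool_rot']),s['joint_positions'].round(2));return c
def wz(c,u,v,z):
    f=240/np.tan(np.radians(c['fov_y'])/2); x,y=u-c['cx'],v-c['cy'];r=np.hypot(x,y)+1e-9;t=r/f
    d=c['Tw'][:3,:3]@np.array([np.sin(t)*x/r,np.sin(t)*y/r,np.cos(t)]);o=c['Tw'][:3,3];return o+d*(z-o[2])/d[2]
E
python3 -c "
from h import *
c=wrist('w1');print(c['fov_y'],c['T_tool_cam'])"
```

```text
1.2 [0.47447048 0.30974374 0.22536369] [-1.79971196e+02 -4.65937034e-02  1.13473731e+02] [-0.9   0.3   0.26  1.83 -0.09  1.02 -0.19]
65.70646984690485 [[ 5.26279444e-04 -9.60421385e-01 -2.78550689e-01  7.18351153e-02]
 [ 9.99998490e-01  9.66751498e-04 -1.44393886e-03 -2.60383789e-04]
 [ 1.65607905e-03 -2.78549508e-01  9.60420444e-01 -1.49274116e-01]
 [ 0.00000000e+00  0.00000000e+00  0.00000000e+00  1.00000000e+00]]
```

View pics/w1.png

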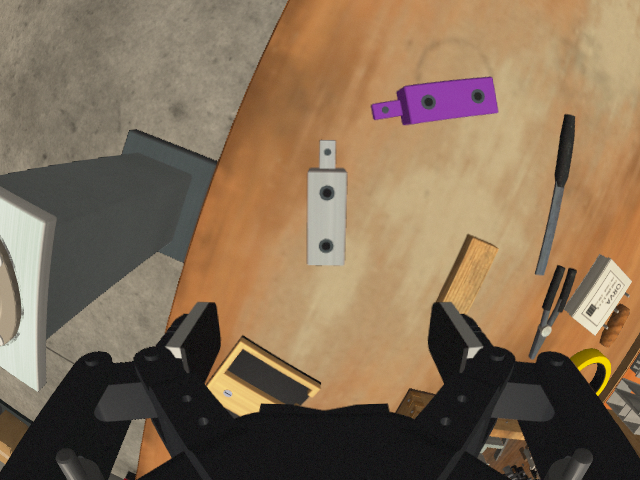

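The wrist view shows block_a, with its tab pointing up, screws at (327,192) and (326,246) and tab screw at (327,152). Purple is well clear to the right, so I'll measure now.

```bash
cat >> h.py <<'E'
def screws(c,box):
    u0,v0,u1,v1=box; g=c['img'][v0:v1,u0:u1].max(2); m=(g<75).astype(np.uint8)
    n,l,st,ce=cv2.connectedComponentsWithStats(m); i=[k for k in range(1,n) if 40<st[k,4]<600]
    return [(ce[k]+[u0,v0],st[k,4]) for k in i]
E
python3 - <<'E'
from h import *
import pickle
c=pickle.load(open('w1.pkl','rb'))
r=screws(c,(305,172,348,262));print(r)
p=[wz(c,*q[0],.04) for q in r]; d=p[0]-p[1]; print(p,np.mean(p,0),np.linalg.norm(d),np.degrees(np.arctan2(d[1],d[0])))
t=wz(c,327.5,152,.012);print(t,np.linalg.norm((t-np.mean(p,0))[:2]))
d=t-np.mean(p,0);print(np.degrees(np.arctan2(d[1],d[0])))
for q in((308,170),(346,170),(346,265),(308,265)):print(wz(c,*q,.04))
E
```

```text
[(array([326.67105263, 192.46052632]), np.int32(76)), (array([325.64864865, 245.62162162]), np.int32(74))]
[array([0.46684585, 0.33146846, 0.04      ]), array([0.48610084, 0.28501002, 0.04      ])] [0.47647334 0.30823924 0.04      ] 0.05029056780665636 112.51186899349966
[0.45341177 0.36463483 0.012     ] 0.06092863775310604
112.24088375639744
[0.44324837 0.34360098 0.04      ]
[0.47454838 0.35726138 0.04      ]
[0.51166289 0.27507446 0.04      ]
[0.47837094 0.26057952 0.04      ]
```

Request:
servo_tool(
  rows=[0,-0.03,0,0,0,0,1,0.001,-0.045,0,0,0,0,1,0.001,-0.045,0,0,0,0,1,0.001,-0.045,0,0,0,0,1,0.001,-0.045,0,0,0,0,1,0.001,-0.04,0,0,0,0,1,0,-0.02,0,0,0,0,1,0,0,0,0,0,0,1,0,0,0,0,0,0,1],
)

```text
t: 2.15
eef_pos: [0.4803, 0.0405, 0.2256]
tool_rot: [3.141, -0.001, 1.981]
wrist_force: [0.1, 1.0, -0.0]
width: 0.0852
grip_force: 0.0
```

```bash
python3 -c "
from h import *
c=wrist('w2')"
```

```text
2.15 [0.4802876  0.0404534  0.22562104] [ 1.79980036e+02 -3.82388130e-02  1.13499020e+02] [-0.58  0.16  0.41  2.03 -0.08  0.97  0.28]
```

View pics/w2.png

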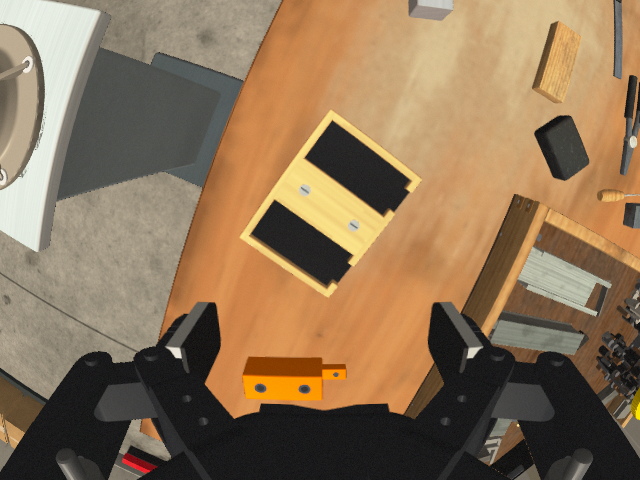

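The tray is at about (331,205): outer corners (332,111), (422,181), (330,297), (241,238), rib screws (305,189) and (353,225), notches on the lower-right wall.

```bash
python3 - <<'E'
from h import *
import pickle
c=pickle.load(open('w2.pkl','rb'));I=c['img'].astype(int)
w=((I[:,:,0]>170)&(I[:,:,1]>130)&(I[:,:,2]<200)).astype(np.uint8); w[:100]=0;w[305:]=0;w[:,:235]=0;w[:,430:]=0
n,l,st,ce=cv2.connectedComponentsWithStats(w);k=1+st[1:,4].argmax()
ct=cv2.findContours((l==k).astype(np.uint8),0,1)[0][0][:,0]
W=np.array([wz(c,*q,.014)[:2] for q in ct]);r=cv2.minAreaRect((W*1000).astype(np.float32));print('tray',r,cv2.boxPoints(r))
b=(I.max(2)<60).astype(np.uint8);b[:100]=0;b[305:]=0;b[:,:235]=0;b[:,430:]=0
n,l,st,ce=cv2.connectedComponentsWithStats(b)
for k in range(1,n):
    if st[k,4]>1500:
        ct=cv2.findContours((l==k).astype(np.uint8),0,1)[0][0][:,0]
        W=np.array([wz(c,*q,.014)[:2] for q in ct]);print('pocket',cv2.minAreaRect((W*1000).astype(np.float32)),ce[k])
p=np.array([wz(c,*q,.014) for q in((305,189.5),(353.5,225.5))]);print(p,p.mean(0),np.linalg.norm(p[1]-p[0]))
d=p[1]-p[0];print(np.degrees(np.arctan2(d[1],d[0])))
E
```

```text
tray ((486.3806457519531, 49.303070068359375), (212.5335693359375, 215.39303588867188), 23.389955520629883) [[346.0923   105.963005]
 [431.60052  -91.729935]
 [626.669     -7.356865]
 [541.16077  190.33607 ]]
pocket ((495.81048583984375, 92.23623657226562), (44.06245803833008, 102.19784545898438), 77.1937255859375) [358.41603394 168.66525234]
pocket ((474.9216003417969, 0.033031463623046875), (42.61444091796875, 102.11842346191406), 77.24189758300781) [301.86604118 243.717227  ]
[[0.45387243 0.05303608 0.014     ]
 [0.51241276 0.03902481 0.014     ]] [0.48314259 0.04603045 0.014     ] 0.06019373990014963
-13.460181403936442
```

```bash
python3 - <<'E'
from h import *
import pickle
c=pickle.load(open('w2.pkl','rb'));I=c['img'].astype(int)
hsv=cv2.cvtColor(c['img'],cv2.COLOR_RGB2HSV).astype(int)
print('wood',hsv[195,325],hsv[150,318],'bench',hsv[150,290],hsv[290,380],hsv[120,370])
w=((hsv[:,:,0]>=17)&(hsv[:,:,0]<32)&(hsv[:,:,2]>180)&(hsv[:,:,1]>60)).astype(np.uint8); w[:100]=0;w[305:]=0;w[:,:235]=0;w[:,430:]=0
w=cv2.morphologyEx(w,cv2.MORPH_OPEN,np.ones((3,3)))
n,l,st,ce=cv2.connectedComponentsWithStats(w);k=1+st[1:,4].argmax();print(st[k])
ct=cv2.findContours((l==k).astype(np.uint8),0,1)[0][0][:,0]
W=np.array([wz(c,*q,.014)[:2] for q in ct]);r=cv2.minAreaRect((W*1000).astype(np.float32));print('tray',r)
P=np.array([wz(c,*q,.014)[:2] for q in ((332,111),(422,181),(330,297),(241,238))]);print(P,P.mean(0),np.linalg.norm(np.roll(P,-1,0)-P,axis=1))
E
```

```text
wood [ 23 119 246] [10 19 40] bench [ 14 155 184] [ 13 155 209] [ 17 100 202]
[  240   100   190   197 10706]
tray ((490.32763671875, 78.28175354003906), (224.94189453125, 114.26818084716797), 77.20551300048828)
[[ 0.44732719  0.13370647]
 [ 0.55639844  0.10838268]
 [ 0.52234349 -0.04167682]
 [ 0.41258758 -0.01853353]] [0.48466417 0.0454697 ] [0.11197246 0.15387525 0.11216939 0.15615331]
```

Request:
servo_tool(
  rows=[0,0.03,-0.01,0,0,0,1,-0.001,0.045,-0.01,0,0,0,1,-0.001,0.045,-0.01,0,0,0,1,-0.001,0.045,-0.01,0,0,0,1,-0.001,0.045,-0.01,0,0,-0.6,1,0,0.038,-0.01,0,0,-0.5,1,0,0.0195,-0.01,0,0,0,1,0,0,0,0,0,0,1,0,0,0,0,0,0,1],
)

```text
t: 3.1
eef_pos: [0.4757, 0.3059, 0.155]
tool_rot: [-3.14, 0.001, 1.961]
wrist_force: [0.4, -0.1, -0.1]
width: 0.0852
grip_force: 0.0
```

Request:
servo_tool(
  rows=[0.001,0.0025,-0.03,0,0,0,1,0,0,-0.04,0,0,0,1,0,0,-0.03,0,0,0,1,0,0,-0.015,0,0,0,1,0,0,-0.006,0,0,0,1,0,0,0,0,0,0,1,0,0,0,0,0,0,0,0,0,0,0,0,0,-0.4,0,0,0,0,0,0,-0.6,0,0,0,0,0,0,-0.6,0,0,0,0,0,0,-0.6,0,0,0,0,0,0,-0.6],
  newtons=50,
)

```text
t: 4.3
eef_pos: [0.4773, 0.3085, 0.0347]
tool_rot: [3.141, -0.0, 1.959]
wrist_force: [-0.1, 1.1, -0.6]
width: 0.0172
grip_force: 0.0
```

```bash
python3 -c "
from h import *
c=wrist('w3')"
```

```text
4.3 [0.47726448 0.30854775 0.03472483] [ 1.79990197e+02 -4.98681938e-03  1.12249498e+02] [-0.85  0.56  0.21  1.97 -0.19  0.63 -0.12]
```

View pics/w3.png

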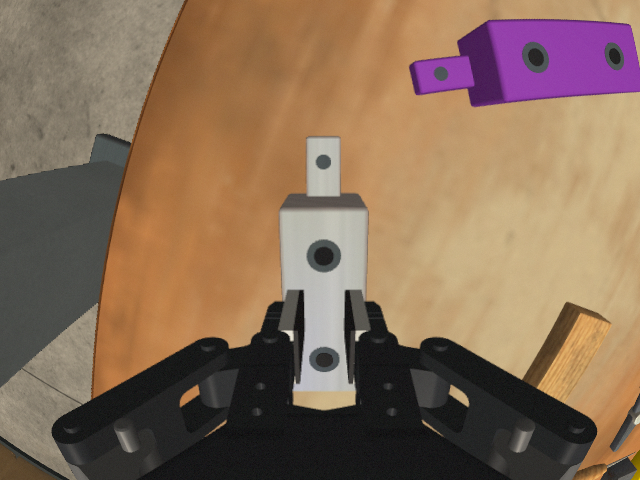

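```bash
python3 - <<'E'
from h import *
import pickle
c=pickle.load(open('w3.pkl','rb'))
for z in(.03,.04,.05):
    p=[wz(c,*q,z) for q in((323.5,256),(323.5,360))]; print(z,p,np.linalg.norm(p[0]-p[1]))
print('tab',wz(c,323.5,162,.012))
for z in (.005,.015,.025,.035,.045,.055,.065):
    a,b=wz(c,303,290,z),wz(c,345,290,z); e,f=wz(c,299,383,z),wz(c,349,383,z)
    R=Ro.from_euler('xyz',c['s']['tool_rot']).as_matrix()
    print(z,np.linalg.norm(a-b),R.T@(.5*(a+b)-c['s']['eef_pos']),np.linalg.norm(e-f),R.T@(.5*(e+f)-c['s']['eef_pos']))
E
```

```text
0.03 [array([0.46854172, 0.32809926, 0.03      ]), array([0.48902916, 0.2780401 , 0.03      ])] 0.05408931509829767
0.04 [array([0.4673241 , 0.33113819, 0.04      ]), array([0.48648123, 0.2843295 , 0.04      ])] 0.050577157846466145
0.05 [array([0.46610648, 0.33417712, 0.05      ]), array([0.48393331, 0.2906189 , 0.05      ])] 0.04706500059463468
tab [0.45353707 0.36462674 0.012     ]
0.005 0.02200372143780654 [-0.00556138 -0.00047     0.02972426] 0.029782436022983406 [-0.06672645 -0.00042908  0.02971895]
0.015 0.02077450418846028 [-0.00123807 -0.00045937  0.01972464] 0.02811866818305328 [-0.05898621 -0.00042074  0.01971962]
0.025 0.019545286939114042 [ 0.00308525 -0.00044875  0.00972502] 0.02645490034312323 [-0.05124596 -0.0004124   0.0097203 ]
0.035 0.01831606968976775 [ 0.00740857 -0.00043812 -0.0002746 ] 0.024791132503193196 [-0.04350571 -0.00040406 -0.00027903]
0.045 0.01708685244042154 [ 0.01173189 -0.00042749 -0.01027422] 0.023127364663263032 [-0.03576547 -0.00039572 -0.01027835]
0.055 0.01585763519107525 [ 0.0160552  -0.00041687 -0.02027385] 0.021463596823333 [-0.02802522 -0.00038738 -0.02027768]
0.065 0.01462841794172901 [ 0.02037852 -0.00040624 -0.03027347] 0.019799828983402906 [-0.02028498 -0.00037904 -0.030277  ]
```

```bash
python3 - <<'E'
from h import *
import pickle
c=pickle.load(open('w1.pkl','rb'));e=c['s']['eef_pos']
R=Ro.from_euler('xyz',c['s']['tool_rot']).as_matrix()
for dz in (-.03,-.02,-.01,0,.01,.02):
    a,b=wz(c,217,303,e[2]-dz),wz(c,430,303,e[2]-dz); g,h=wz(c,172,352,e[2]-dz),wz(c,480,350,e[2]-dz)
    print(dz,np.linalg.norm(a-b),R.T@(.5*(a+b)-e),np.linalg.norm(g-h))
s=robot.read_camera('side');k=np.array(s['img']);s['T']=np.array(s['T'])
u,v=map(int,proj(s,[.477,.308,.05]));print(u,v)
cv2.imwrite('pics/s2.png',cv2.resize(k[v-60:v+40,u-65:u+65],None,fx=6,fy=6,interpolation=cv2.INTER_CUBIC)[:,:,::-1])
E
```

```text
-0.03 0.07761074876501013 [ 0.01459369 -0.00059772 -0.02998785] 0.12410951688434711
-0.02 0.08411448298443369 [ 0.0097969  -0.00062599 -0.01999173] 0.1345098199964949
-0.01 0.09061821720385717 [ 0.0050001  -0.00065426 -0.00999561] 0.14491012310864254
0 0.0971219514232807 [ 2.03304295e-04 -6.82531785e-04  5.08453733e-07] 0.15531042622079022
0.01 0.10362568564270422 [-0.00459349 -0.0007108   0.00999663] 0.16571072933293798
0.02 0.11012941986212772 [-0.00939029 -0.00073907  0.01999274] 0.17611103244508572
277 195
```

View pics/s2.png

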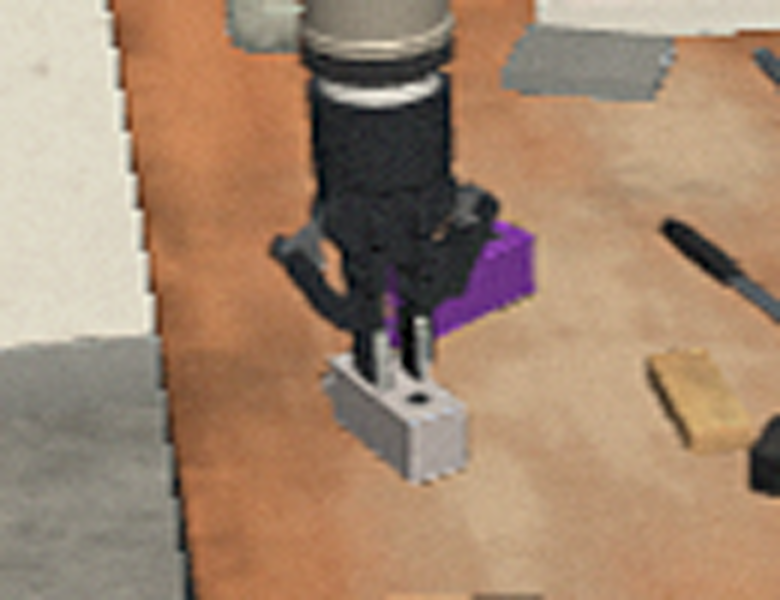

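The side crop shows the pads shut just above block_a's top. Tip rays also put the tips about 9 mm behind the reported TCP at this opening, and about 19 mm behind it when open, not 22 mm ahead. The block hasn't moved, so I'll open, lower by what was measured, and grip again.

Request:
servo_tool(
  rows=[0,0,0,0,0,0,0.2,0,0,0,0,0,0,0.6,0,0,0,0,0,0,0.6,0,0,0,0,0,0,0.6,-0.0005,0,-0.012,0,0,0,0.6,0,0,-0.012,0,0,0,0.6,0,0,-0.008,0,0,0,0.6,0,0,0,0,0,0,0.6,0,0,0,0,0,0,0.1,0,0,0,0,0,0,-0.2,0,0,0,0,0,0,-0.4,0,0,0,0,0,0,-0.4,0,0,0,0,0,0,-0.4],
  newtons=50,
)

```text
t: 5.7
eef_pos: [0.4773, 0.3087, 0.003]
tool_rot: [3.14, -0.0, 1.959]
wrist_force: [0.2, -0.4, 1.9]
width: 0.0349
grip_force: 51.5
```

Request:
servo_tool(
  rows=[0,0,0.015,0,0,0,-0.4,0,0,0.035,0,0,0,-0.4,0,0,0.04,0,0,0,-0.4,0.001,-0.0135,0,0,0,-5,-0.4,0.001,-0.0135,0,0,0,-8,-0.4,0.001,-0.0135,0,0,0,-8,-0.4,0.001,-0.0135,0,0,0,-8,-0.4,0.001,-0.0135,0,0,0,-8,-0.4,0.001,-0.0135,0,0,0,-8,-0.4,0.001,-0.0135,0,0,0,-8,-0.4,0.001,-0.0135,0,0,0,-8,-0.4,0.001,-0.0135,0,0,0,-8,-0.4,0.001,-0.0135,0,0,0,-8,-0.4,0.001,-0.0135,0,0,0,-8,-0.4,0.001,-0.0135,0,0,0,-8,-0.4,0.001,-0.0135,0,0,0,-8,-0.4,0.001,-0.0135,0,0,0,-8,-0.4,0.001,-0.0135,0,0,0,-8,-0.4,0.001,-0.0135,0,0,0,-8,-0.4,0,0,0,0,0,0,-0.4],
)

```text
t: 7.7
eef_pos: [0.4921, 0.0909, 0.093]
tool_rot: [3.141, 0.001, -0.227]
wrist_force: [-0.3, -0.4, -4.5]
width: 0.0355
grip_force: 51.0
```

Request:
servo_tool(
  rows=[0,0,0,0,0,0,-0.4,0,0,0,0,0,0,-0.4],
)

```text
t: 7.9
eef_pos: [0.4925, 0.0937, 0.0927]
tool_rot: [-3.141, 0.001, -0.219]
wrist_force: [1.0, 1.4, -3.7]
width: 0.0355
grip_force: 51.0
```

```bash
python3 -c "
from h import *
c=wrist('w4')"
```

```text
7.9 [0.4925396  0.09366212 0.09273544] [-1.79943189e+02  3.50401608e-02 -1.25290923e+01] [-0.96  0.51  0.84  2.12 -0.56  0.75 -1.55]
```

View pics/w4.png

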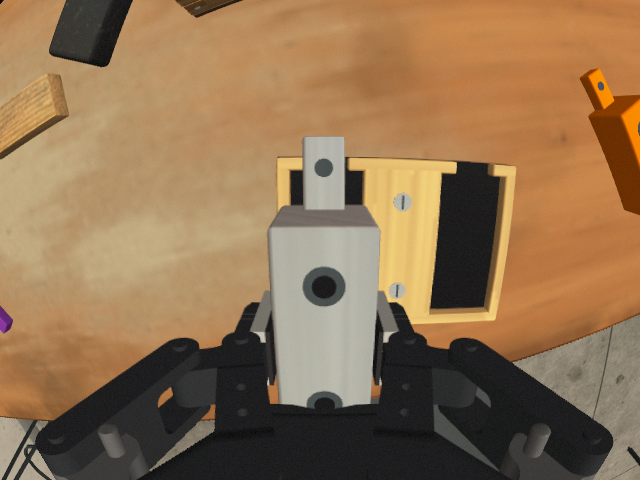

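Block_a is held straight, its tab over the left pocket. Visible from here: rib screws (402,202) and (397,291), and tray front corners (278,158) and (516,167).

```bash
python3 - <<'E'
from h import *
import pickle
c=pickle.load(open('w4.pkl','rb'));e=c['s']['eef_pos']
g=lambda q,z=.014:wz(c,*q,z)
p=[g((402.5,202)),g((397,290.5))];d=p[0]-p[1];print(p,np.mean(p,0),np.linalg.norm(d),np.degrees(np.arctan2(d[1],d[0])))
a,b=g((278,158)),g((516,167));m=(a+b)/2;d=a-b;L=np.linalg.norm(d);n=np.array([-d[1],d[0],0])/L;print(a,b,L,np.degrees(np.arctan2(d[1],d[0]))-90,'centre',m+n*.057)
# right pocket near-edge corners, rib edge
q=[g((441,173)),g((430,307)),g((491,310)),g((504,175))];print(np.array(q).round(4).tolist(),np.mean(q,0))
# block: screw and tab
zt=e[2]-.003+.04
s=g((323.5,286.5),zt);t=g((323.5,167.5),zt-.028);print('screw',s,'tab',t);d=t-s;print(np.linalg.norm(d[:2]),np.degrees(np.arctan2(d[1],d[0])))
u=d[:2]/np.linalg.norm(d[:2]);print('block c',s[:2]-u*.025,t[:2]-u*.061)
E
```

```text
[array([0.51174822, 0.03916126, 0.014     ]), array([0.45277213, 0.05233359, 0.014     ])] [0.48226017 0.04574742 0.014     ] 0.0604292127051602 -12.590381836804319
[0.55515588 0.10908352 0.014     ] [ 0.52011671 -0.0436035   0.014     ] 0.15665589123483087 -12.92466103873933 centre [0.48208039 0.04548918 0.014     ]
[[0.5252, 0.0111, 0.014], [0.4345, 0.0309, 0.014], [0.4194, -0.0156, 0.014], [0.5162, -0.0335, 0.014]] [ 0.4738385  -0.00178392  0.014     ]
screw [0.51472684 0.0893557  0.12973544] tab [0.55009872 0.08154771 0.10173544]
0.03622340240073439 -12.447848395693068
block c [0.49031452 0.09474447] [0.49053268 0.09469631]
```

Request:
servo_tool(
  rows=[0.0015,-0.0005,-0.02,0,0,-0.3,-0.4,0,0,-0.03,0,0,0,-0.4,0,0,-0.015,0,0,0,-0.4,0,0,0,0,0,0,-0.4,0,0,0,0,0,0,-0.4,0,0,0,0,0,0,-0.4],
)

```text
t: 8.55
eef_pos: [0.4951, 0.0923, 0.0285]
tool_rot: [-3.141, -0.001, -0.227]
wrist_force: [0.1, -0.3, -4.1]
width: 0.0353
grip_force: 50.8
```

```bash
python3 - <<'E'
from h import *
s=robot.sense();print(s['eef_pos'],np.degrees(s['tool_rot']))
E
```

```text
[0.4950715  0.0923204  0.02853194] [-1.79944375e+02 -7.81674229e-02 -1.30174720e+01]
```

Request:
servo_tool(
  rows=[-0.001,0,-0.008,0,0,0.2,-0.4,0,0,-0.006,0,0,0,-0.4,0,0,-0.003,0,0,0,-0.4,0,0,-0.002,0,0,0,-0.4,0,0,0,0,0,0,-0.4,0,0,0,0,0,0,-0.4],
)

```text
t: 9.15
eef_pos: [0.4933, 0.0919, 0.0086]
tool_rot: [3.141, -0.0, -0.225]
wrist_force: [-0.1, -0.0, -4.1]
width: 0.0354
grip_force: 51.1
```

Request:
servo_tool(
  rows=[0,0,-0.001,0,0,0,-0.4,0,0,-0.001,0,0,0,-0.4,0,0,-0.0005,0,0,0,-0.4,0,0,0,0,0,0,-0.4,0,0,0,0,0,0,-0.4],
)

```text
t: 9.65
eef_pos: [0.4936, 0.092, 0.0073]
tool_rot: [-3.14, -0.0, -0.225]
wrist_force: [-4.6, -0.0, 14.6]
width: 0.0352
grip_force: 61.4
```

Request:
servo_tool(
  rows=[0,0,0.0005,0,0,0,-0.2,0,0,0,0,0,0,0,0,0,0,0,0,0,0.3,0,0,0,0,0,0,0.3,0,0,0.01,0,0,0,0.3,0,0,0.03,0,0,0,0.3,0,0,0.04,0,0,0,0.5,0,0,0.04,0,0,0,1,0,0,0,0,0,0,1,0,0,0,0,0,0,1],
)

```text
t: 10.65
eef_pos: [0.4937, 0.0924, 0.1276]
tool_rot: [-3.14, -0.001, -0.224]
wrist_force: [-1.2, -0.0, -0.1]
width: 0.0855
grip_force: 0.0
```

```bash
python3 - <<'E'
from h import *
import pickle
c=wrist('w5')
s=robot.read_camera('side');s['T']=np.array(s['T']);pickle.dump(s,open('side2.pkl','wb'))
u,v=map(int,proj(s,[.49,.05,.02]));a=cv2.resize(s['img'][v-40:v+40,u-40:u+40],(400,400),interpolation=cv2.INTER_CUBIC)
w=cv2.resize(c['img'][130:430,170:470],(400,400))
cv2.imwrite('pics/m5.png',np.hstack([a,w])[:,:,::-1])
E
```

```text
10.65 [0.49369539 0.09244327 0.12763258] [-1.79898580e+02 -7.95590293e-02 -1.28356147e+01] [-1.02  0.46  0.91  2.1  -0.5   0.81 -1.6 ]
```

View pics/m5.png

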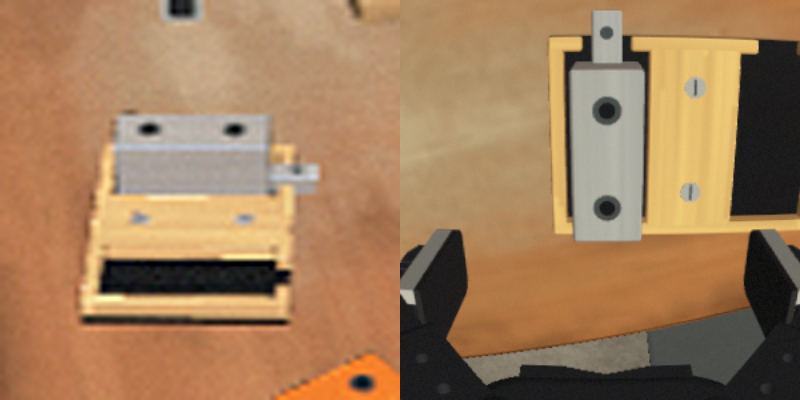

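Block_a looks seated, with its tab in the notch. I'll check its height and position numerically.

```bash
python3 - <<'E'
from h import *
import pickle
c=pickle.load(open('w5.pkl','rb'))
r=screws(c,(290,190,340,310));print(r)
for z in(.044,.054):
    p=[wz(c,*q[0],z) for q in r]; d=p[0]-p[-1];print(z,np.mean(p,0),np.linalg.norm(d),np.degrees(np.arctan2(d[1],d[0])))
s=pickle.load(open('side2.pkl','rb'));u,v=map(int,proj(s,[.49,.05,.02]))
p=[onz(s,u-40+x/5-.4,v-40+y/5-.4,.044) for x,y in((149,129),(234,129))];print(np.mean(p,0),np.linalg.norm(p[0]-p[1]))
E
```

```text
[(array([295.93165468, 240.04676259]), np.int32(278)), (array([324.61184211, 212.71710526]), np.int32(152)), (array([324.96747967, 285.67479675]), np.int32(123))]
0.044 [0.49476206 0.09863021 0.044     ] 0.037327822235051746 17.751637642796
0.054 [0.49764577 0.09771201 0.054     ] 0.03572580846815066 17.751637642796037
[0.49083986 0.09361319 0.044     ] 0.04962374434037778
```

Request:
servo_tool(
  rows=[0,-0.02,0.01,0,0,3,1,0,-0.043,0.01,0,0,5,1,0,-0.043,0.01,0,0,5,1,0,-0.043,0.01,0,0,5,1,0.001,-0.043,0.01,0,0,5,1,0.001,-0.043,0.01,0,0,5,1,0.001,-0.043,0.01,0,0,5,1,0,-0.043,0,0,0,5,1,0,-0.043,0,0,0,5,1,0,-0.021,0,0,0,0,1,0,0,0,0,0,0,1,0,0,0,0,0,0,1,0,0,0,0,0,0,1],
)

```text
t: 12.05
eef_pos: [0.4962, -0.2913, 0.1956]
tool_rot: [-3.139, 0.001, 0.528]
wrist_force: [-0.1, 0.3, -0.2]
width: 0.0855
grip_force: 0.0
```

```bash
python3 - <<'E'
from h import *
c=wrist('w6')
r=screws(c,(240,120,420,330));print(r)
for q in r: print(wz(c,*q[0],.04))
import pickle
c=pickle.load(open('w5.pkl','rb'));r=screws(c,(302,190,340,310))
p=[wz(c,*q[0],.044) for q in r]; d=p[0]-p[-1];print('a',np.mean(p,0),np.linalg.norm(d),np.degrees(np.arctan2(d[1],d[0])))
E
```

```text
12.05 [ 0.49619015 -0.29131863  0.19562357] [-1.79879921e+02  3.97211078e-02  3.02285513e+01] [-0.16  0.43  0.77  1.87 -0.36  0.99 -0.28]
[(array([327.81818182, 192.43181818]), np.int32(88)), (array([327.95180723, 250.57831325]), np.int32(83))]
[ 0.51895901 -0.28008577  0.04      ]
[ 0.4755944  -0.30566793  0.04      ]
a [0.49109602 0.09302258 0.044     ] 0.05029651975549038 -12.497339442307945
```

block_a checks out: screw spacing 50.3 mm at z = 44 mm, centre within 2 mm of the pocket. block_b's screws are at (328,192) and (328,251) in the wrist view, 50.3 mm apart, and agree with the scene view, so I pick it up.

Request:
servo_tool(
  rows=[0.001,-0.0015,-0.03,0,0,0.3,1,0,0,-0.045,0,0,0,1,0,0,-0.045,0,0,0,1,0,0,-0.03,0,0,0,0.6,0,0,-0.02,0,0,0,0.6,0,0,-0.012,0,0,0,0.6,0,0,-0.009,0,0,0,0.6,0,0,-0.002,0,0,0,0.6,0,0,0,0,0,0,0.6,0,0,0,0,0,0,0.1,0,0,0,0,0,0,-0.2,0,0,0,0,0,0,-0.4,0,0,0,0,0,0,-0.4,0,0,0,0,0,0,-0.4],
  newtons=50,
)

```text
t: 13.5
eef_pos: [0.4979, -0.2948, 0.0045]
tool_rot: [3.141, -0.001, 0.531]
wrist_force: [-0.9, 0.6, 6.6]
width: 0.0352
grip_force: 51.5
```

Request:
servo_tool(
  rows=[0,0,0.015,0,0,0,-0.4,0,0,0.035,0,0,0,-0.4,0,0,0.04,0,0,0,-0.4,-0.0015,0.0173,0,0,0,5,-0.4,-0.0015,0.0173,0,0,0,8,-0.4,-0.0015,0.0173,0,0,0,8,-0.4,-0.0015,0.0173,0,0,0,8,-0.4,-0.0015,0.0173,0,0,0,8,-0.4,-0.0015,0.0173,0,0,0,8,-0.4,-0.0015,0.0173,0,0,0,8,-0.4,-0.0015,0.0173,0,0,0,8,-0.4,-0.0015,0.0173,0,0,0,8,-0.4,-0.0015,0.0173,0,0,0,8,-0.4,-0.0015,0.0173,0,0,0,8,-0.4,-0.0015,0.0173,0,0,0,8,-0.4,-0.0015,0.0173,0,0,0,8,-0.4,-0.0015,0.0173,0,0,0,8,-0.4,-0.0015,0.0173,0,0,0,8,-0.4,-0.0015,0.0173,0,0,0,8,-0.4,-0.0015,0.0173,0,0,0,8,-0.4],
)

```text
t: 15.5
eef_pos: [0.4714, -0.0003, 0.0942]
tool_rot: [-3.141, 0.0, 2.858]
wrist_force: [-0.2, -0.6, -2.9]
width: 0.0352
grip_force: 50.7
```

Request:
servo_tool(
  rows=[0,0,0,0,0,3,-0.4,0,0,0,0,0,0,-0.4,0,0,0,0,0,0,-0.4,0,0,0,0,0,0,-0.4],
)

```text
t: 15.9
eef_pos: [0.4717, -0.0011, 0.0938]
tool_rot: [-3.141, 0.0, 2.903]
wrist_force: [0.6, 0.1, -3.2]
width: 0.0356
grip_force: 50.7
```

```bash
python3 -c "
from h import *
c=wrist('w7')"
```

```text
15.9 [ 0.47171911 -0.00113688  0.09380242] [-1.79974758e+02  1.28150288e-02  1.66309744e+02] [-0.18  0.33  0.06  2.15 -0.03  0.66  1.23]
```

View pics/w7.png

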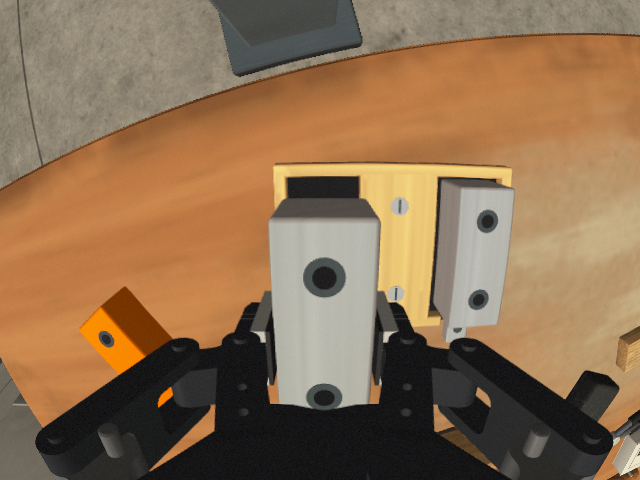

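Block_b is held straight over the right pocket, its plain end toward the camera and tab toward the notch side. Rib screws are at (400,206) and (397,294).

```bash
python3 - <<'E'
from h import *
import pickle
c=pickle.load(open('w7.pkl','rb'));e=c['s']['eef_pos'];g=lambda q,z:wz(c,*q,z)
p=[g((400,206),.014),g((397,294),.014)];d=p[1]-p[0];print(np.mean(p,0),np.linalg.norm(d),np.degrees(np.arctan2(d[1],d[0])))
p=[g((324,277),e[2]+.0355),g((324,397),e[2]+.0355)];d=p[1]-p[0];print(np.mean(p,0),np.linalg.norm(d),np.degrees(np.arctan2(d[1],d[0])))
E
```

```text
[0.48357706 0.04694709 0.014     ] 0.06059979735582833 -12.188001317919962
[ 4.69840838e-01 -3.30067246e-05  1.29302424e-01] 0.0504474604160469 -13.651227699104984
```

Request:
servo_tool(
  rows=[0.0015,-0.0005,-0.02,0,0,0.9,-0.4,0,0,-0.03,0,0,0,-0.4,0,0,-0.015,0,0,0,-0.4,0,0,-0.008,0,0,0,-0.4,0,0,-0.006,0,0,0,-0.4,0,0,-0.003,0,0,0,-0.4,0,0,0,0,0,0,-0.4,0,0,0,0,0,0,-0.4],
)

```text
t: 16.75
eef_pos: [0.4738, -0.0009, 0.0122]
tool_rot: [3.141, 0.001, 2.921]
wrist_force: [0.1, 0.6, -2.4]
width: 0.0351
grip_force: 50.5
```

Request:
servo_tool(
  rows=[-0.0005,0,-0.002,0,0,0,-0.4,0,0,-0.001,0,0,0,-0.4,0,0,-0.001,0,0,0,-0.4,0,0,0,0,0,0,-0.4,0,0,0,0,0,0,-0.4],
)

```text
t: 17.25
eef_pos: [0.4729, -0.0009, 0.0085]
tool_rot: [3.141, 0.0, 2.921]
wrist_force: [-2.7, -0.5, 9.4]
width: 0.0352
grip_force: 52.2
```

Contact is at exactly the expected height, so I release and retreat.

Request:
servo_tool(
  rows=[0,0,0,0,0,0,-0.2,0,0,0,0,0,0,0,0,0,0,0,0,0,0.3,0,0,0,0,0,0,0.3,0,0,0.01,0,0,0,0.3,0,0,0.03,0,0,0,0.3,0,0,0.04,0,0,0,0.5,0,0,0.04,0,0,0,1,0,0,0.04,0,0,0,1,0,0,0,0,0,0,1,0,0,0,0,0,0,1],
)

```text
t: 18.35
eef_pos: [0.4733, -0.0009, 0.1688]
tool_rot: [3.141, 0.003, 2.921]
wrist_force: [-0.3, -0.4, 0.1]
width: 0.0853
grip_force: 0.0
```

```bash
python3 - <<'E'
from h import *
c=wrist('w8')
s=robot.read_camera('side');s['T']=np.array(s['T'])
u,v=map(int,proj(s,[.49,.05,.02]));a=cv2.resize(s['img'][v-40:v+40,u-40:u+40],(400,400),interpolation=cv2.INTER_CUBIC)
w=cv2.resize(c['img'][120:420,230:530],(400,400))
cv2.imwrite('pics/m8.png',np.hstack([a,w])[:,:,::-1])
for q in screws(c,(250,150,520,330)): print(q,wz(c,*q[0],.044))
E
```

```text
18.35 [ 0.47327072 -0.00089681  0.16881702] [1.79939677e+02 1.43565052e-01 1.67337888e+02] [-0.19  0.21  0.07  2.09 -0.02  0.84  1.24]
(array([417.09725686, 208.89526185]), np.int32(401)) [0.46989351 0.07365108 0.044     ]
(array([323.45454545, 197.34710744]), np.int32(121)) [0.44619571 0.00551009 0.044     ]
(array([446.98969072, 199.06185567]), np.int32(97)) [0.46711069 0.09870126 0.044     ]
(array([323.25663717, 261.16814159]), np.int32(113)) [ 0.49509193 -0.00562079  0.044     ]
(array([442.        , 260.67777778]), np.int32(90)) [0.51615308 0.08782157 0.044     ]
(array([440.61264822, 318.56719368]), np.int32(506)) [0.56870212 0.08113646 0.044     ]
(array([469.69387755, 322.08163265]), np.int32(147)) [0.57977705 0.10764321 0.044     ]
```

View pics/m8.png

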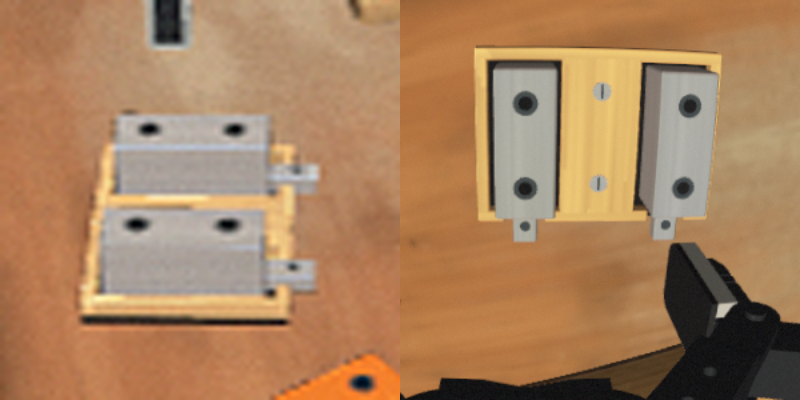

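Both blocks lie flat in their pockets with their tabs in the notches. Screw spacings are 50 mm at z = 44 mm, and the gripper is clear.

```bash
python3 -c "
from plant import robot
print(robot.sign_off())"
```

```text
the job is handed in; nothing more can be done
None
```

I put block_a in the left pocket and block_b in the right, each flat with its tab in the notch, and handed the job in at about 18.4 s; block_a needed a second grip, because the fingertips sit about 30 mm farther back than stated and first closed just above it.

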